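# Release a turned cup from the chuck and stand it mouth-down to dry

### The job

The square cup in the bench chuck is finished: slide the safety catch fully aside, push the release button it covers right home, and lift the cup out. Turn it over by laying it down on its side and taking a fresh hold, then stand it mouth-down on a clear part of the drying board, like the two cups already there. Grip the cup gently, set it down without dropping it or pressing it hard, leave the chuck as it is, open for the next piece, and do not disturb anything else.

Things in the scene. Friction and masses are not known exactly. Their poses are not given: they have to be found in the camera images.
- chuck: bench release chuck, one fixed unit on a green cast base 250 x 160 x 18 mm. Origin: the vertical chuck axis at bench level; the console with catch and button is on its -x side; z up. A steel chip collar stands round the axis: 156 mm outside, 148 mm inside diameter, its rim 90 mm above the bench. Inside it the cup stands, held by the foot
- chuck_seat (a point): point on the chuck axis where the cup's square underside rests, 55 mm above the bench. Below it two small jaws hook over the foot: the cup cannot be pulled out while they are shut. With the button home they stay open and the foot lifts straight up out of its pocket (12 mm deep, 1.5 mm play all round)
- console (a point): centre of the console's flat top, 45 mm above the bench, at x = -118, y = 0 mm of the chuck; the console measures 74 mm (x) by 156 mm (y). It carries two slide rails along the chuck's y, 50 mm apart (40 mm between their top lips), rail tops 63 mm above the bench; an end stop 61 mm above the bench closes either end
- catch (a joint): position of the safety catch (m): at 0 to 0.005 it covers the button; it slides towards the chuck's +y; 0.052 is fully aside. Plain friction of about 2 N; it stays where it is left
- catch_tab (a point): top centre of the catch's thumb tab, 76 mm above the bench. The catch is a flat steel plate, 48 mm (chuck x) by 46 mm (chuck y), its upper face 59 mm above the bench, running between the console's rails; the tab is an upright rib in the middle of the plate, 30 mm (chuck x) by 8 mm (chuck y, the slide direction), 17 mm high
- release (a joint): how far the release button is pressed (m): 0 out, 0.008 right home. It moves straight down against about 4 N of friction, has no return spring and stays where it is left
- release_top (a point): centre of the top of the round black release button, 28 mm diameter, at x = -118, y = -35 mm of the chuck; 54 mm above the bench when out, 46 mm when home. The catch plate lies 2 mm above it until slid aside
- cup: pale wooden cup, square outside: 58 x 58 mm, 78 mm tall; round mouth 42 mm wide, 62 mm deep in its +z end; under the -z end a round foot (neck 22 mm wide, 6 mm long, then flange 36 mm wide, 6 mm thick). Origin: middle of the square body; x, y square to its sides. Starts mouth up, origin 94 mm above the bench. 0.13-0.20 kg; lies steadily on a side; bears 90 N of finger force, both pads added
- board: fixed drying board: plywood 220 mm (x) by 290 mm (y), its top 30 mm above the bench; origin under its centre at bench level. Its +y end carries the two dry cups (around y = +100 mm), the rest is clear
- dry_square: square cup like the other one standing mouth-down on the board, foot up, 90 mm tall; origin at the centre of its underside. Leave it alone
- dry_round: round cup standing mouth-down on the board, 62 mm diameter, 70 mm tall; origin at the centre of its underside. Leave it alone
- wax_tin: flat round tin, 54 mm diameter, 26 mm tall, origin under its centre. Leave it alone
- sand_block: cork sanding block, 95 x 50 x 30 mm, origin under its centre. Leave it alone
- gouge: turning gouge lying along its x, handle to -x, 420 mm long (from x = -235 to +183 mm), 32 mm thick, origin on the bench at the ferrule. Leave it alone
- chuck_key: T-shaped chuck key lying flat, cross bar 113 mm along x, shank 90 mm along +y, 13 mm thick, origin under the joint of the T. Leave it alone
- oil_bottle: amber bottle, 60 mm diameter, 120 mm tall, origin under its centre. Leave it alone
- calipers: bow calipers lying flat, 160 mm along +x from the hinge, 66 mm wide, 14 mm thick, origin under the hinge. Leave it alone
There are look-alikes about, which are no part of the job. What is shaped like the cup but pink is not meant.

How it is judged:
On the way, in this order (a step that is already met when the one before it is completed fails the run):
1. the safety catch is slid fully aside (value of joint catch above 0.045 m), for 0.1 s.
2. the release button is pushed home (value of joint release above 0.0068 m), for 0.1 s.
3. the cup is lifted out of the chuck (z of cup in the frame of chuck above 0.125 m), for 0.1 s.
4. the cup lies on its side, let go (angle between cup's own z axis and vertical between 1.3 and 1.85 rad and contact force between the fingers and cup below 0.5 N and linear speed of cup below 0.03 m/s), for 0.2 s.
At the end, for the whole second after the job is handed in: the cup stands at rest mouth-down (within 0.1 rad) with its mouth on the drying board (its centre within 85 mm of the board's centre across and 120 mm along); the catch is still aside (over 40 mm) and the button still home (over 6.5 mm) (angle between cup's own z axis and vertical above 3.04 rad and x of cup in the frame of board between -0.085 and 0.085 m and y of cup in the frame of board between -0.12 and 0.12 m and z of cup in the frame of board between 0.064 and 0.074 m and linear speed of cup below 0.01 m/s and angular speed of cup below 0.1 rad/s and value of joint catch above 0.04 m and value of joint release above 0.0065 m); the robot touches nothing.
It fails at once if the cup is squeezed with more than 90 N (both pads added) (contact force between the fingers and cup above 90 N).
It fails at once if the cup is dropped from more than about 15 mm, or pressed on the board with over 60 N (contact force between cup and board above 60 N or (contact force between the fingers and cup below 0.1 N and linear speed of cup above 0.55 m/s)).
It fails at once if a cup already drying is pushed or knocked over (distance of any of dry_square, dry_round from where it was at the start of the episode above 0.015 m or angle between any of dry_square, dry_round's own z axis and vertical above 0.3 rad).
It fails at once if another thing on the bench is moved (distance of any of wax_tin, sand_block, gouge, chuck_key, oil_bottle, calipers from where it was at the start of the episode above 0.02 m).
It also fails if it takes over 72 s, if anything falls off the work surface, if the arm or the gripper's body presses on something with over 40 N, if the wrist force passes 120 N, or if a joint passes its speed limit or range.

### The arm

A 6-joint arm with a two-finger parallel gripper is mounted at the origin on the work surface. World frame = base frame: x ahead of the robot, y to its left, z up, the work surface at z = 0. Lengths are in m, angles in rad, forces in N, time in s.
With the tool pointing down it reaches from about 0.325 to 0.85 m from the base axis. Payload 15.5 kg.
Tool frame: the origin (TCP) lies midway between the tips of the shut fingers; the grasp point (between the pads) lies 19 mm behind it; z points along the fingers, y is the direction in which the jaws open and shut (so a half turn about z gives the same grasp; the last joint's range is limited). The gripper opens to 91 mm and grips with 3 to 60 N. Pads are 32 mm wide; open, the fingers measure 118 mm over their backs; the gripper's body (76 mm by 178 mm) begins 60 mm behind the grasp point.
Start: joints at [1.01, 0.494, 1.345, -0, 1.302, -0.096], TCP at [0.28, 0.559, 0.214] pointing down, gripper open.
Joint ranges: [-2.91, 2.91], [-0.82, 2.16], [0.22, 2.67], [-1.22, 4.37], [0.12, 2.79], [-3.08, 3.08]. Speed limits (rad/s): [1.89, 1.89, 2.57, 3.01, 3.01, 3.01].

### API

Orientations are given as a unit quaternion [x, y, z, w].
In Python, from cell import bot, eyes, workorder gives the robot as it stands.
- The arm moves only by the shell command python3 -m crank 'ROWS' [FORCE]. ROWS is JSON, a list of rows, each a list of 7 numbers: the turn, a rotation vector about the tool's x, y, z in rad, then the shift along the tool's x, y, z in mm, then the opening, from 0 (shut) to 1 (fully open). In form: [[wx, wy, wz, tx, ty, tz, hand], ...]. A call has 1 to 10 rows; each row is the pose to reach, as a shift and turn from the pose measured when the call began, along the tool's axes at that moment; what a row does not reach only later rows make up. A row lasts 1/12 s, in which the tool goes at most 41.7 mm and 7.16 degrees, less where a joint would pass 70% of its speed; a pose out of reach is approached as far as the arm can. A call with a gripper value outside its range is refused whole. The fingers move at their own pace and stop on an object; FORCE is the grip in N (left out, the last holds). Time passes only in rows, so rows that repeat a pose let the fingers close. It gives the time, the measured TCP pose, the force and the opening at its end, in the units of the state.
- bot.get_obs(): the state, without advancing time (a new reading comes with each control period).
- eyes.get_image(name): name is "scene" or "top"; returns the picture (384x512x3 uint8, red, green, blue); there is no depth.
- eyes.get_calibration(name): a dict with "fx", "fy", "cx", "cy" (pixels), "k1" (the pictures are not rectified: a ray, as slopes to the right and down, at radius r is drawn at 1 + k1 r^2 times it, then the intrinsics apply), "position" and "orientation" of the camera in the world. Camera axes: x right, y up, looking along -z (the intrinsics and any distortion apply to the point x, -y, -z); pixel columns grow to the right and rows downward; lengths in m; the calibration is good to about 2 mm. A picture is of the moment at which its call begins. get_calibration takes no time and is no camera call.
- workorder.sign_off(): hands the job in, once; it reports no verdict.
The state is a dict: "time_s": time; "joint_pos": joint angles; "qd": joint speeds; "tau": joint torques, N m; "position": TCP position; "ee_rot": TCP orientation; "contact_force": force on the tool from outside, world axes, zero at the start; "ft_torque": the same for the moment, N m; "gripper_width": finger opening in m.
Only numpy, scipy, OpenCV 4.12 (cv2) and the standard library are available. Lean on these libraries where they do the work, as an engineer would, in place of code of your own. Each camera call takes 0.05 s, during which the arm holds its last target. There are 200 camera calls.

## Working session

There is one attempt and no reset: what is moved stays moved. The work goes in short steps, Python scripts to look and compute and a shell command to move; the robot and the scene stay as the last step left them, time stands still between calls to the robot, and variables do not carry over. Pictures are saved under pics/ and viewed, about 8 in all and at most 12, crops included, and the job is handed in when it is done.

```bash
mkdir -p pics; ls; cat > h.py <<'E'
import numpy as np, cv2
from scipy.spatial.transform import Rotation as R
from cell import bot, eyes, workorder
def cal(n):
    c=eyes.get_calibration(n); q=R.from_quat(c["orientation"]).as_matrix()
    return c,q,np.array(c["position"])
def ray(n,u,v):
    c,q,p=cal(n); d=np.array([(u-c["cx"])/c["fx"],(v-c["cy"])/c["fy"]]); s=d.copy()
    for _ in range(20): s=d/(1+c["k1"]*(s@s))
    return p,q@np.array([s[0],-s[1],-1])
def at(n,u,v,z):
    p,d=ray(n,u,v); return p+d*(z-p[2])/d[2]
def proj(n,X):
    c,q,p=cal(n); w=q.T@(np.array(X)-p); s=np.array([w[0],-w[1]])/-w[2]; s=s*(1+c["k1"]*(s@s))
    return np.array([c["fx"]*s[0]+c["cx"],c["fy"]*s[1]+c["cy"]])
def save(n,f,crop=None,k=1):
    im=eyes.get_image(n)
    if crop: a,b,c,d=crop; im=im[b:d,a:c]
    im=cv2.resize(im,None,fx=k,fy=k,interpolation=cv2.INTER_CUBIC)
    cv2.imwrite("pics/"+f,im[:,:,::-1])
E
python3 - <<'E'
from h import *
o=bot.get_obs()
print({k:np.round(v,3) for k,v in o.items()})
for n in("scene","top"): print(eyes.get_calibration(n))
save("scene","s0.png",k=1.56); save("top","t0.png",k=1.56)
E
```

```text
pics
{'time_s': np.float64(0.0), 'joint_pos': array([ 1.01 ,  0.494,  1.346,  0.   ,  1.302, -0.096]), 'qd': array([-0.001,  0.001, -0.001, -0.   ,  0.002,  0.   ]), 'tau': array([-2.0000e-03, -8.7879e+01, -3.8186e+01,  7.1000e-02,  5.3000e-02,
       -0.0000e+00]), 'position': array([0.28 , 0.558, 0.213]), 'ee_rot': array([ 0.23 ,  0.973, -0.001, -0.   ]), 'contact_force': array([ 0.172, -1.071, -0.981]), 'ft_torque': array([ 0.025, -0.002, -0.043]), 'gripper_width': np.float64(0.091)}
{'fx': 361.23408972068864, 'fy': 361.23408972068864, 'cx': 258.59291699110224, 'cy': 194.16645006111668, 'k1': 0.007459721487087287, 'position': array([1.18242723, 0.48355961, 0.85748059]), 'orientation': array([0.17631746, 0.35474465, 0.81316777, 0.42641126])}
{'fx': 454.5128149709419, 'fy': 454.5128149709419, 'cx': 257.57899245208847, 'cy': 194.28933264661788, 'k1': -0.12152786699312725, 'position': array([ 0.43521104, -0.0061928 ,  1.34227874]), 'orientation': array([ 0.03378635, -0.03266167, -0.70248205,  0.71014834])}
```

View pics/s0.png

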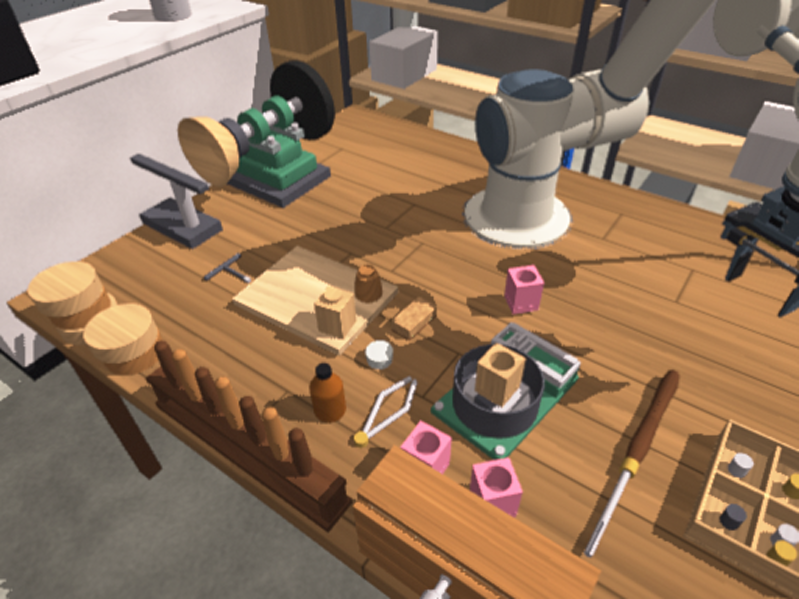

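View pics/t0.png

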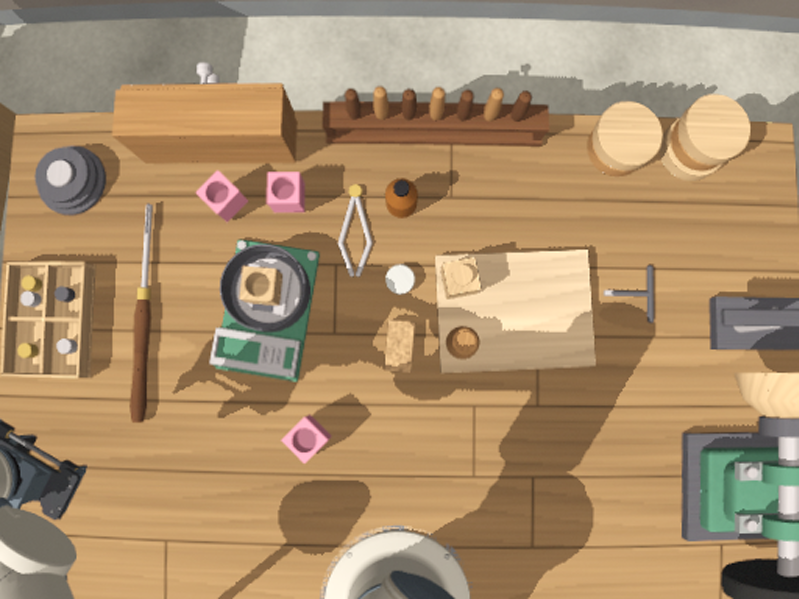

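The pale wooden cup in the collar (top ≈ 262,285 of the enlarged view) is the one meant. The pink ones at (220,193), (286,190), (305,439) are look-alikes, and (461,275) is the dry square. Next I'll take an enlarged crop to confirm and measure.

```bash
python3 - <<'E'
from h import *
im=eyes.get_image("top")
a=cv2.resize(im[148:250,128:212],None,fx=5.5,fy=5.5,interpolation=cv2.INTER_CUBIC)
b=cv2.resize(im[148:250,272:392],None,fx=2.8,fy=2.8,interpolation=cv2.INTER_CUBIC)
c=np.zeros((561,462+336,3),np.uint8); c[:a.shape[0],:462]=a; c[:b.shape[0],462:462+336]=b
cv2.imwrite("pics/t1.png",c[:,:,::-1])
E
```

```text
(no output)
```

View pics/t1.png

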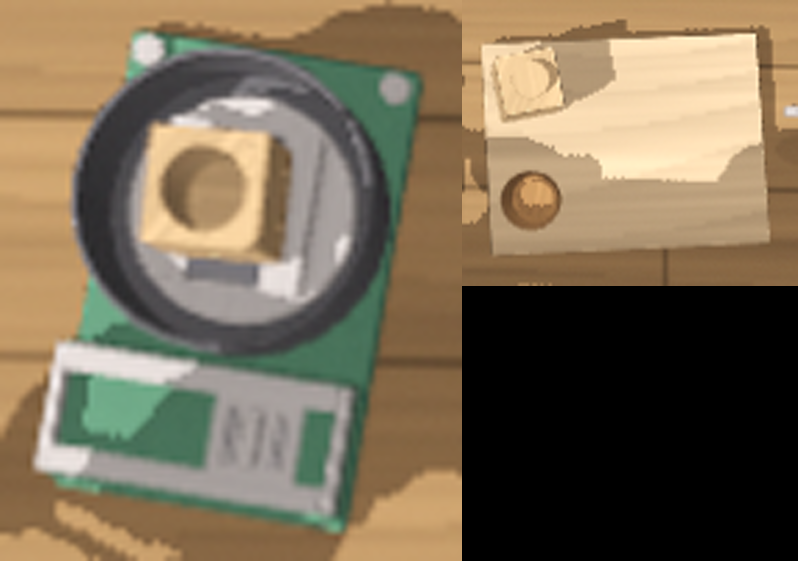

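The crop confirms the pale cup in the collar: mouth centre is about (203,190), the base corners are (135,32), (421,75) and (345,530), and the catch is at about (258,437) over the button end. The board's right part is clear.

```bash
python3 - <<'E'
from h import *
A=lambda u,v,z: at("top",128+u/5.5-.4,148+v/5.5-.4,z)
B=lambda u,v,z: at("top",272+(u-462)/2.8-.3,148+v/2.8-.3,z)
print("collar",A(228,201,.09),"mouth",A(203,190,.133))
tl,tr,br=A(135,32,.018),A(421,75,.018),A(345,530,.018)
print("base",tl,tr,br,np.linalg.norm(tl-tr),np.linalg.norm(tr-br))
yaw=lambda a,b:np.degrees(np.arctan2(*(a-b)[1::-1]))
print(yaw(tl,tr)-90,yaw(tr,br))
c=[A(*p,.133) for p in((153,124),(272,131),(140,245),(258,262))]
print("cup",sum(c)/4,[np.linalg.norm(c[0]-c[1]),np.linalg.norm(c[0]-c[2])],yaw(c[0],c[1])-90,yaw(c[2],c[3])-90,yaw(c[0],c[2]),yaw(c[1],c[3]))
print("tab",A(258,437,.076),"console left/right rail ends",A(65,345,.063),A(355,385,.063),A(340,515,.063),A(35,470,.063))
b=[B(*p,.03) for p in((482,44),(756,33),(769,242),(493,255))]
print("board",sum(b)/4,b,yaw(b[0],b[1])-90)
print("dry",B(528,82,.12),B(530,200,.1))
for n,uv,z in(("tin",(400,278),.026),("sand",(400,340),.03),("bottle",(401,190),.12),("key",(650,293),.01),("ferr",(142,292),.03),("cal1",(355,190),.014),("cal2",(355,275),.014),("pinkd",(305,440),.09),("pinkc",(286,190),.09)):
    print(n,at("top",uv[0]/1.5625,uv[1]/1.5625,z).round(3))
E
```

```text
collar [0.57899843 0.24346185 0.09      ] mouth [0.57936398 0.24742059 0.133     ]
base [0.6788017  0.31160288 0.018     ] [0.6564194  0.15550496 0.018     ] [0.41280318 0.19064589 0.018     ] 0.1576944144896584 0.24613766015343624
-8.159811958336562 -8.208131464532181
cup [0.57921425 0.24612777 0.133     ] [np.float64(0.05922395500539006), np.float64(0.060002051653884565)] -2.893332766724015 -7.510020087644662 -4.230779385998229 -4.46055088230774
tab [0.46016278 0.22748823 0.076     ] console left/right rail ends [0.50639613 0.33187231 0.063     ] [0.48774995 0.18042232 0.063     ] [0.42117008 0.18668722 0.063     ] [0.44170041 0.34556855 0.063     ]
board [ 0.54841444 -0.21486203  0.03      ] [array([ 0.65017703, -0.06454779,  0.03      ]), array([ 0.66575711, -0.35341397,  0.03      ]), array([ 0.44658329, -0.36416409,  0.03      ]), array([ 0.43114032, -0.07732228,  0.03      ])] 3.087272554946992
dry [ 0.59870207 -0.10537078  0.12      ] [ 0.48524358 -0.10933066  0.1       ]
tin [0.607 0.002 0.026]
sand [0.491 0.    0.03 ]
bottle [0.751 0.001 0.12 ]
key [ 0.586 -0.477  0.01 ]
ferr [0.576 0.49  0.03 ]
cal1 [0.778 0.09  0.014]
cal2 [0.614 0.087 0.014]
pinkd [0.311 0.165 0.09 ]
pinkc [0.758 0.21  0.09 ]
```

```bash
cat >> h.py <<'E'
C=np.array([.579,.245,0]); CY=-8.2
def ch(x,y,z): return C+R.from_euler("z",CY,degrees=True).apply([x,y,0])+[0,0,z]
def tool(jaw,tilt=0):
    """jaw: world angle (deg) of tool y; tilt: deg about tool y (+: tips toward tool x)"""
    return R.from_matrix(np.array([[np.sin(np.radians(jaw))*-1,np.cos(np.radians(jaw)),0],[np.cos(np.radians(jaw)),np.sin(np.radians(jaw)),0],[0,0,-1]]).T)*R.from_euler("y",tilt,degrees=True)
def plan(p,r):
    o=bot.get_obs(); q=R.from_quat(o["ee_rot"]); d=q.inv()
    t=d.apply(np.array(p)-o["position"])*1000; w=(d*r).as_rotvec()
    n=max(np.linalg.norm(t)/41.7,np.degrees(np.linalg.norm(w))/7.16)
    print("t=%.2f"%o["time_s"],"pos",o["position"].round(4),"F",np.round(o["contact_force"],1),"w",round(float(o["gripper_width"]),4),"q",np.round(o["joint_pos"],2))
    print("row",w.round(3),t.round(1),"n>=%.1f"%n)
E
python3 - <<'E'
from h import *
print(ch(-118,-35,.076))
plan([.459,.2275,.13],tool(81.8))
E
```

```text
[-1.21206608e+02 -1.75669539e+01  7.60000000e-02]
t=0.15 pos [0.28   0.5585 0.2135] F [-0.7  0.8 -0.4] w 0.0912 q [ 1.01  0.49  1.35  0.    1.3  -0.1 ]
row [-0.001 -0.    -0.322] [-308.4 -215.5   83.6] n>=9.2
```

```bash
python3 -m crank '[[0,0,-0.1,-100,-70,0,1],[0,0,-0.2,-200,-140,30,1],[0,0,-0.322,-308,-215,60,1],[0,0,-0.322,-308,-215,84,1],[0,0,-0.322,-308,-215,84,1],[0,0,-0.322,-308,-215,84,1],[0,0,-0.322,-308,-215,84,1],[0,0,-0.322,-308,-215,84,1],[0,0,-0.322,-308,-215,84,1],[0,0,-0.322,-308,-215,84,1]]' 15; python3 - <<'E'
from h import *
plan([.459,.2275,.066],tool(81.8))
E
```

```text
time_s: 0.98
position: [0.4602, 0.2241, 0.1284]
ee_rot: [0.072, 0.997, -0.001, -0.001]
contact_force: [-0.3, 0.4, -0.1]
gripper_width: 0.091
t=0.98 pos [0.4602 0.2241 0.1284] F [-0.3  0.4 -0.1] w 0.091 q [ 0.34  0.45  1.72 -0.    0.97 -1.09]
row [-0.002 -0.001 -0.002] [ 1.6  3.3 62.3] n>=1.5
```

```bash
python3 -m crank '[[0,0,0,1.5,3,25,1],[0,0,0,1.5,3,45,1],[0,0,0,1.5,3,62,1],[0,0,0,1.5,3,62,1],[0,0,0,1.5,3,62,0],[0,0,0,1.5,3,62,0],[0,0,0,1.5,3,62,0],[0,0,0,1.5,3,62,0],[0,0,0,1.5,3,62,0],[0,0,0,1.5,3,62,0]]' 15; python3 - <<'E'
from h import *
plan(bot.get_obs()["position"],tool(81.8))
save("scene","s1.png",(260,190,400,300),5)
E
```

```text
time_s: 1.82
position: [0.4593, 0.2273, 0.0668]
ee_rot: [0.072, 0.997, -0.001, -0.0]
contact_force: [-0.6, 0.5, -0.1]
gripper_width: 0.0538
t=1.82 pos [0.4593 0.2273 0.0668] F [-0.6  0.5 -0.1] w 0.0538 q [ 0.34  0.54  1.78 -0.    0.82 -1.08]
row [-0.002 -0.    -0.002] [0. 0. 0.] n>=0.0
```

View pics/s1.png

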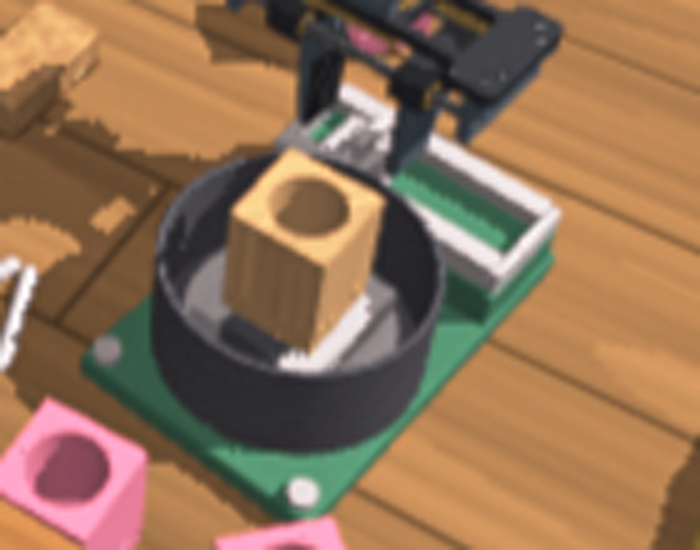

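The fingers at (320,80) and (410,130) straddle the catch tab around (365,130), inside the rails. They are still closing, at about 90 mm/s.

```bash
python3 -m crank '[[0,0,0,0,0,0,0],[0,0,0,0,0,0,0],[0,0,0,0,0,0,0],[0,0,0,0,0,0,0],[0,0,0,0,0,0,0],[0,0,0,0,0,0,0],[0,0,0,0,0,0,0],[0,0,0,0,0,0,0]]' 15
```

```text
time_s: 2.53
position: [0.4597, 0.2299, 0.0668]
ee_rot: [0.073, 0.997, 0.001, 0.0]
contact_force: [-2.7, 30.5, -8.1]
gripper_width: 0.009
```

```bash
python3 -m crank '[[0,0,0,0,8,0,0],[0,0,0,0,16,0,0],[0,0,0,0,24,0,0],[0,0,0,0,32,0,0],[0,0,0,0,40,0,0],[0,0,0,0,46,0,0],[0,0,0,0,50,0,0],[0,0,0,0,50,0,0],[0,0,0,0,50,0,0]]' 15; python3 - <<'E'
from h import *
plan(ch(-.118,.017,.066),tool(81.8))
E
```

```text
time_s: 3.28
position: [0.4669, 0.2798, 0.0667]
ee_rot: [0.073, 0.997, 0.001, 0.0]
contact_force: [-0.3, 1.3, -6.1]
gripper_width: 0.0079
t=3.28 pos [0.4669 0.2798 0.0667] F [-0.3  1.3 -6.1] w 0.0079 q [ 0.43  0.57  1.7   0.    0.87 -1.  ]
row [ 0.003 -0.    -0.003] [ 2.  -1.4  0.7] n>=0.1
```

```bash
sed -i 's/^C=.*;/C=np.array([.580,.248,0]);/' h.py; python3 -m crank '[[0,0,0,0,1.5,0,0],[0,0,0,0,1.5,0,0],[0,0,0,0,0,0,1],[0,0,0,0,0,0,1],[0,0,0,0,0,0,1],[0,0,0,0,0,-20,1],[0,0,0,0,0,-50,1],[0,0,0,0,0,-50,1]]' 15; python3 - <<'E'
from h import *
plan(ch(-.170,-.035,.10),tool(-8.2))
save("top","t2.png",(128,148,212,250),5.5)
E
```

```text
time_s: 3.95
position: [0.469, 0.2805, 0.121]
ee_rot: [0.073, 0.997, 0.003, 0.003]
contact_force: [0.7, 0.5, 1.2]
gripper_width: 0.045
t=3.95 pos [0.469  0.2805 0.121 ] F [0.7 0.5 1.2] w 0.045 q [ 0.43  0.49  1.65  0.    0.99 -1.  ]
row [ 9.000e-03 -1.000e-03  1.568e+00] [ 55.5 -51.7  20.4] n>=12.5
```

View pics/t2.png

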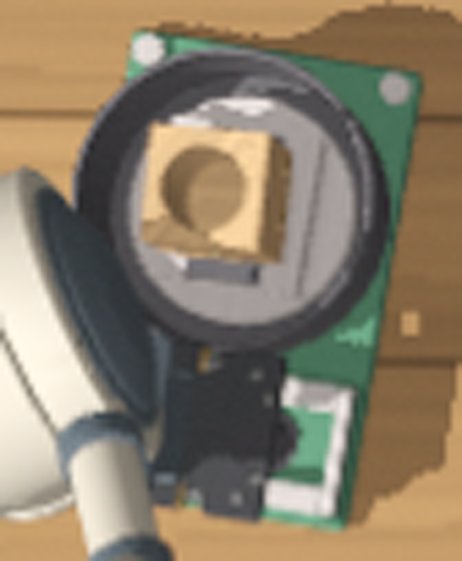

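The catch is off to the left under the gripper, and the button's dark right edge shows at about (290,437), where I expected it.

```bash
python3 -m crank '[[0.009,0,0.125,6,-5,0,1],[0.009,0,0.25,12,-10,0,1],[0.009,0,0.375,18,-16,0,1],[0.009,0,0.5,24,-22,0,1],[0.009,0,0.625,30,-28,0,1],[0.009,0,0.75,36,-34,0,1],[0.009,0,0.875,42,-40,0,1],[0.009,0,1.0,50,-46,0,1],[0.009,0,1.125,55,-52,0,1],[0.009,0,1.25,55,-52,0,1]]'; python3 - <<'E'
from h import *
print(at("top",128+270/5.5-.4,148+437/5.5-.4,.054),ch(-.118,-.035,.054))
plan(ch(-.170,-.035,.10),tool(-8.2))
E
```

```text
time_s: 4.83
position: [0.4048, 0.2358, 0.118]
ee_rot: [0.645, 0.764, -0.002, -0.0]
contact_force: [0.2, 0.2, -1.1]
gripper_width: 0.0914
[0.4606843  0.22529829 0.054     ] [0.45821439 0.23018805 0.054     ]
t=4.83 pos [0.4048 0.2358 0.118 ] F [ 0.2  0.2 -1.1] w 0.0914 q [ 0.4   0.41  1.83 -0.    0.9   0.23]
row [-0.003  0.002  0.312] [ 1.4  2.3 18. ] n>=2.5
```

```bash
python3 -m crank '[[0,0,0.12,1.5,3,0,1],[0,0,0.24,1.5,3,10,1],[0,0,0.312,1.5,3,25,1],[0,0,0.312,1.5,3,45,1],[0,0,0.312,1.5,3,60,1],[0,0,0.312,1.5,3,66,1],[0,0,0.312,1.5,3,70,1],[0,0,0.312,1.5,3,73,1],[0,0,0.312,1.5,3,73,1]]'; python3 - <<'E'
from h import *
plan(ch(-.170,-.035,.044),tool(-8.2))
E
```

```text
time_s: 5.58
position: [0.4068, 0.2374, 0.0461]
ee_rot: [0.756, 0.655, -0.002, -0.0]
contact_force: [-8.1, -4.7, 25.5]
gripper_width: 0.0914
t=5.58 pos [0.4068 0.2374 0.0461] F [-8.1 -4.7 25.5] w 0.0914 q [ 0.4   0.54  1.89 -0.    0.71  0.55]
row [-0.003  0.003  0.   ] [ 0.2 -0.1  2.1] n>=0.1
```

```bash
python3 -m crank '[[0,0,0,0,0,-15,1],[0,0,0,0,0,-50,1],[0,0,0,0,0,-90,1],[0,0,0,0,0,-130,1],[0,0,-0.12,0,0,-160,1],[0,0,-0.24,0,0,-160,1]]'; python3 - <<'E'
from h import *
def G(g,r): return np.array(g)+r.apply([0,0,.019])
r=tool(82.5,25)
plan(G([.585,.2475,.2],r),r)
plan(G([.585,.2475,.2],r),tool(82.5))
E
```

```text
time_s: 6.08
position: [0.4099, 0.2389, 0.2123]
ee_rot: [0.67, 0.742, 0.003, 0.002]
contact_force: [0.6, 0.1, 0.4]
gripper_width: 0.0912
t=6.08 pos [0.4099 0.2389 0.2123] F [0.6 0.1 0.4] w 0.0912 q [ 0.4   0.28  1.71 -0.    1.14  0.3 ]
row [ 0.297  0.372 -1.314] [ -7.5 167.1  30.5] n>=11.2
t=6.08 pos [0.4099 0.2389 0.2123] F [0.6 0.1 0.4] w 0.0912 q [ 0.4   0.28  1.71 -0.    1.14  0.3 ]
row [ 0.006  0.003 -1.338] [ -7.5 167.1  30.5] n>=10.7
```

```bash
python3 -m crank '[[0.03,0.037,-0.131,-1,17,0,1],[0.06,0.074,-0.263,-2,40,0,1],[0.09,0.111,-0.394,-3,60,0,1],[0.12,0.149,-0.526,-3,80,0,1],[0.15,0.186,-0.657,-4,100,0,1],[0.178,0.223,-0.788,-5,120,0,1],[0.208,0.26,-0.92,-6,140,10,1],[0.238,0.298,-1.051,-7,155,20,1],[0.267,0.335,-1.183,-7,167,30,1],[0.297,0.372,-1.314,-7,167,30,1]]'; python3 - <<'E'
from h import *
def G(g,r): return np.array(g)+r.apply([0,0,.019])
r=tool(82.5,25)
plan(G([.585,.2475,.106],r),r)
E
```

```text
time_s: 6.92
position: [0.5781, 0.2484, 0.1815]
ee_rot: [0.134, 0.971, 0.013, -0.197]
contact_force: [0.7, 0.1, -0.5]
gripper_width: 0.091
t=6.92 pos [0.5781 0.2484 0.1815] F [ 0.7  0.1 -0.5] w 0.091 q [ 0.22  0.72  1.07  0.16  1.71 -1.08]
row [ 0.031  0.038 -0.138] [-34.8   2.4  85.9] n>=2.2
```

```bash
python3 -m crank '[[0.016,0.02,-0.07,0,2,0,1],[0.031,0.038,-0.138,0,2,0,1],[0.031,0.038,-0.138,-8,2.4,20,1],[0.031,0.038,-0.138,-16,2.4,40,1],[0.031,0.038,-0.138,-24,2.4,60,1],[0.031,0.038,-0.138,-31,2.4,77,1],[0.031,0.038,-0.138,-35,2.4,86,1],[0.031,0.038,-0.138,-35,2.4,86,1]]'; python3 - <<'E'
from h import *
def G(g,r): return np.array(g)+r.apply([0,0,.019])
r=tool(82.5,25)
plan(G([.585,.2475,.106],r),r)
save("scene","s2.png",(250,160,410,300),4)
E
```

```text
time_s: 7.58
position: [0.5762, 0.2482, 0.0871]
ee_rot: [0.064, 0.974, 0.014, -0.218]
contact_force: [-0.6, 0.4, 0.6]
gripper_width: 0.0911
t=7.58 pos [0.5762 0.2482 0.0871] F [-0.6  0.4  0.6] w 0.0911 q [ 0.23  0.84  1.11  0.15  1.61 -1.24]
row [-0.    -0.003 -0.   ] [ 0.   0.4 -1.9] n>=0.0
```

View pics/s2.png

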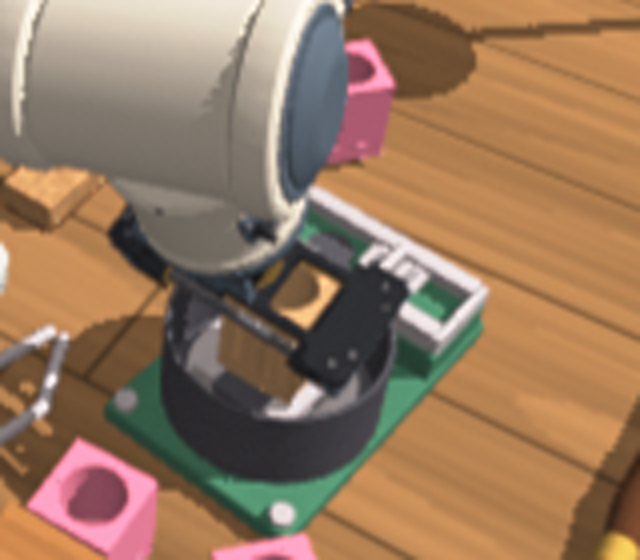

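The catch is aside at about (405,275), the button shows down at (325,243), and the cup is between the fingers. Closing now.

```bash
python3 -m crank '[[0,0,0,0,0,0,0.5],[0,0,0,0,0,0,0.5],[0,0,0,0,0,0,0.5],[0,0,0,0,0,0,0.5],[0,0,0,0,0,0,0.5],[0,0,0,0,0,0,0.5]]' 12
```

```text
time_s: 8.13
position: [0.577, 0.2485, 0.0889]
ee_rot: [0.064, 0.974, 0.014, -0.217]
contact_force: [0.6, -0.5, 4.0]
gripper_width: 0.0585
```

```bash
python3 -m crank '[[0,0,0,0,0,0,0.3],[0,0,0,0,0,0,0.3],[0,0,0,1.7,0,-3.6,0.3],[0,0,0,4.2,0,-9,0.3],[0,0,0,8.5,0,-18,0.3],[0,0,0,8.5,0,-18,0.3]]' 20;  python3 -m crank '[[0,0,0,8.5,0,-18,0.3],[0,0,0,17,0,-36,0.3],[0,0,0,29.5,0,-63.5,0.3],[0,0,0,42,0,-91,0.3],[0,0,0,55,0,-118,0.3],[0,0,0,55,0,-118,0.3],[0,0,0,55,0,-118,0.3]]' 20; python3 - <<'E'
from h import *
r=tool(66,25)
g=np.array([.54,-.255,.25])
plan(g+r.apply([0,0,.019]),r)
B=lambda u,v,z: at("top",272+(u-462)/2.8-.3,148+v/2.8-.3,z)
save("scene","s3.png",(230,100,410,280),3)
E
```

```text
time_s: 8.63
position: [0.5778, 0.2487, 0.1111]
ee_rot: [0.064, 0.974, 0.015, -0.215]
contact_force: [1.1, 0.1, -1.0]
gripper_width: 0.0584
time_s: 9.22
position: [0.5784, 0.2488, 0.2431]
ee_rot: [0.064, 0.975, 0.015, -0.213]
contact_force: [-0.9, 0.1, -2.8]
gripper_width: 0.0586
t=9.22 pos [0.5784 0.2488 0.2431] F [-0.9  0.1 -2.8] w 0.0586 q [ 0.23  0.7   0.96  0.16  1.89 -1.19]
row [-0.119  0.005  0.262] [-2.190e+01 -5.022e+02 -2.000e-01] n>=12.1
```

View pics/s3.png

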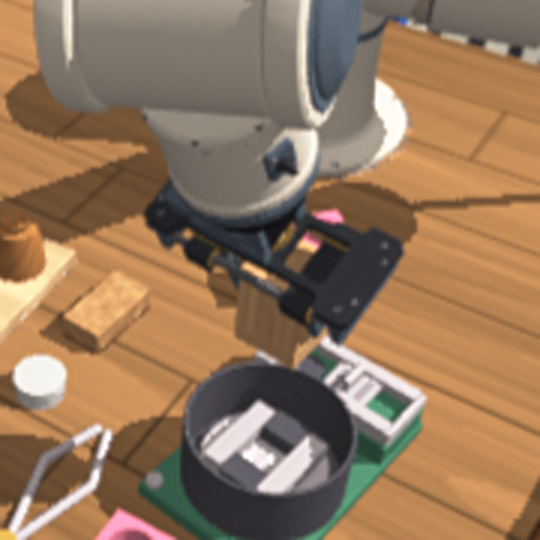

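```bash
python3 -m crank '[[0,0,0,0,-20,0,0.3],[-0.012,0,0.026,-2,-55,0,0.3],[-0.024,0,0.052,-4,-95,0,0.3],[-0.036,0,0.078,-6,-135,0,0.3],[-0.05,0,0.104,-8,-175,0,0.3],[-0.06,0,0.13,-10,-215,0,0.3],[-0.07,0,0.156,-12,-255,0,0.3],[-0.083,0,0.182,-14,-295,0,0.3],[-0.095,0,0.208,-16,-335,0,0.3],[-0.107,0,0.234,-18,-375,0,0.3]]' 20;  python3 - <<'E'
from h import *
for r in (tool(66,25),tool(66,-40)):
  g=np.array([.54,-.255,.20])
  plan(g+r.apply([0,0,.019]),r)
E
```

```text
time_s: 10.1
position: [0.5438, -0.127, 0.232]
ee_rot: [0.189, 0.958, 0.042, -0.212]
contact_force: [0.9, 0.9, -0.8]
gripper_width: 0.0584
t=10.10 pos [ 0.5438 -0.127   0.232 ] F [ 0.9  0.9 -0.8] w 0.0584 q [-0.35  0.62  1.14  0.02  1.81 -1.53]
row [-0.012 -0.     0.027] [ -54.4 -119.6   28.9] n>=3.2
t=10.10 pos [ 0.5438 -0.127   0.232 ] F [ 0.9  0.9 -0.8] w 0.0584 q [-0.35  0.62  1.14  0.02  1.81 -1.53]
row [ 0.004 -1.135  0.031] [ -71.6 -120.2   17.9] n>=9.1
```

```bash
python3 -m crank '[[0,-0.113,0.003,-7,-25,0,0.3],[0,-0.227,0.006,-14,-60,0,0.3],[0,-0.34,0.01,-21,-95,0,0.3],[0,-0.454,0.013,-28,-115,2,0.3],[0,-0.567,0.016,-36,-120,4,0.3],[0,-0.68,0.019,-43,-120,7,0.3],[0,-0.794,0.022,-50,-120,10,0.3],[0,-0.907,0.025,-57,-120,13,0.3],[0.004,-1.02,0.028,-64,-120,16,0.3],[0.004,-1.135,0.031,-72,-120,18,0.3]]' 20;  python3 - <<'E'
from h import *
for r in (tool(66,-40),tool(66,-65)):
  g=np.array([.54,-.255,.11])
  plan(g+r.apply([0,0,.019]),r)
E
```

```text
time_s: 10.93
position: [0.5503, -0.2491, 0.1874]
ee_rot: [0.192, 0.936, -0.049, 0.289]
contact_force: [1.5, 2.6, -2.1]
gripper_width: 0.0584
t=10.93 pos [ 0.5503 -0.2491  0.1874] F [ 1.5  2.6 -2.1] w 0.0584 q [-0.6   0.33  1.97  0.46  0.29 -2.17]
row [ 0.028 -0.103  0.005] [ 47.3 -11.4  78.8] n>=2.2
t=10.93 pos [ 0.5503 -0.2491  0.1874] F [ 1.5  2.6 -2.1] w 0.0584 q [-0.6   0.33  1.97  0.46  0.29 -2.17]
row [ 0.029 -0.539 -0.002] [ 39.5 -11.4  76.2] n>=4.3
```

```bash
cat > kin.py <<'E'
import numpy as np
from scipy.spatial.transform import Rotation as R
from scipy.optimize import least_squares
D=[([1.01,.494,1.3455,0,1.302,-.096],[.28,.5585,.2135]),([.34,.45,1.72,0,.97,-1.09],[.4602,.2241,.1284]),([.34,.54,1.78,0,.82,-1.08],[.4593,.2273,.0668]),
([.4,.41,1.83,0,.9,.23],[.4048,.2358,.118]),([.4,.28,1.71,0,1.14,.3],[.4099,.2389,.2123]),([.22,.72,1.07,.16,1.71,-1.08],[.5781,.2484,.1815]),([.23,.84,1.11,.15,1.61,-1.24],[.5762,.2482,.0871]),([.23,.7,.96,.16,1.89,-1.19],[.5784,.2488,.2431]),([-.35,.62,1.14,.02,1.81,-1.53],[.5438,-.127,.232]),([-.6,.33,1.97,.46,.29,-2.17],[.5503,-.2491,.1874])]
def rot(q,s=1): return R.from_euler("z",q[0])*R.from_euler("y",q[1]+q[2])*R.from_euler("z",s*q[3])*R.from_euler("y",q[4])*R.from_euler("z",s*q[5])
def fk(q,p):
    a1,H,L2,L3,a3,d=p; t=q[1]+q[2]
    r=a1+L2*np.sin(q[1])+L3*np.sin(t)+a3*np.cos(t); z=H+L2*np.cos(q[1])+L3*np.cos(t)-a3*np.sin(t)
    return R.from_euler("z",q[0]).apply([r,0,z])+rot(q,S).apply([0,0,d])
LO=np.array([-2.91,-.82,.22,-1.22,.12,-3.08]);HI=np.array([2.91,2.16,2.67,4.37,2.79,3.08])
S=1
P=least_squares(lambda p:np.ravel([fk(q,p)-x for q,x in D]),[0,.4,.45,.4,0,.25]).x
def ik(pos,r,q0):
    f=lambda q:np.r_[(fk(q,P)-pos)*5,((OFF.inv()*rot(q,S).inv())*r).as_rotvec()]
    s=least_squares(f,np.clip(q0,LO+.01,HI-.01),bounds=(LO,HI)); return s.x,np.linalg.norm(s.fun)
OFF=R.identity()
E
python3 - <<'E'
import kin
from kin import *
from h import bot
o=bot.get_obs();
for s in(1,-1):
    kin.S=s
    p=least_squares(lambda p:np.ravel([fk(q,p)-x for q,x in D]),[0,.4,.45,.4,0,.25])
    print(s,p.x.round(3),abs(p.fun).max(), (rot(o["joint_pos"],s).inv()*R.from_quat(o["ee_rot"])).as_rotvec(), (rot(D[5][0],s).inv()*R.from_quat([.134,.971,.013,-.197])).as_rotvec())
E
```

```text
1 [-0.062  0.348  0.702  0.433  0.175  0.469] 0.06155399914274057 [ 0.00000000e+00 -3.08286933e-16  1.57079633e+00] [-0.0031003   0.00527257  1.56795095]
-1 [ 0.158  0.023  0.325  0.26  -0.026  0.051] 0.1394296925812863 [-0.21074278  0.21074278 -1.87184008] [-0.22521004  0.23223975 -0.63222251]
```

```bash
python3 - <<'E'
s=open("kin.py").read()
s=s.replace("a1,H,L2,L3,a3,d=p;","a1,H,L2,L3,a3,d,e,y4,y0=p;").replace("apply([r,0,z])+rot(q,S).apply([0,0,d])","apply([r,y0,z])+(R.from_euler('z',q[0])*R.from_euler('y',t)*R.from_euler('z',q[3])).apply([0,y4,0])+rot([*q[:5],0]).apply([e,0,d])").replace("[0,.4,.45,.4,0,.25]","[0,.4,.45,.4,0,.25,0,0,0]").replace("OFF=R.identity()","OFF=R.from_euler('z',np.pi/2)")
open("kin.py","w").write(s)
E
python3 - <<'E'
from kin import *
print(P.round(3)); print(np.round([fk(q,P)-x for q,x in D],3))
E
```

```text
[0.003 0.252 0.599 0.382 0.119 0.35  0.003 0.013 0.046]
[[-0.    -0.001 -0.001]
 [ 0.     0.002 -0.002]
 [-0.001 -0.002  0.001]
 [ 0.001  0.     0.002]
 [ 0.    -0.001  0.   ]
 [ 0.003 -0.001  0.001]
 [-0.001  0.001 -0.001]
 [-0.003  0.001  0.   ]
 [ 0.001 -0.001  0.001]
 [-0.    -0.001 -0.   ]]
```

```bash
cat > scan.py <<'E'
from kin import *
from h import tool,bot
q0=bot.get_obs()["joint_pos"]
rng=np.random.default_rng(0)
def best(g,psi,tilt,near=q0):
    r=tool(psi,tilt); p=np.array(g)+r.apply([0,0,.019]); out=[]
    for s in [near,[near[0],.6,1.3,0,1.8,near[5]],[near[0],.6,1.3,1.5,1.2,-1],[near[0],.6,1.3,1.5,1.2,1.5],[near[0],.6,1.3,1.5,1.2,-2.5],[near[0],.6,1.3,-.8,1.2,-1],[near[0],.6,1.3,3.1,.5,0]]:
        q,e=ik(p,r,np.array(s))
        if e<2e-3:
            m=np.min(np.minimum(q-LO,HI-q)); out.append((m,q))
    return max(out,key=lambda t:t[0]) if out else None
E
python3 - <<'E'
from scan import *
for g in([.55,-.25,.065],[.55,-.25,.15]):
  for psi in range(-180,180,20):
    l=[]
    for tilt in(-65,0,25):
        b=best(g,psi,tilt); l.append("%d: "%tilt+("none" if b is None else "%.2f %s"%(b[0],b[1].round(2))))
    print(g,psi," | ".join(l))
E
```

```text
[0.55, -0.25, 0.065] -180 -65: 0.89 [-0.86  1.11  1.11  0.67  1.87  2.15] | 0: 0.46 [-0.53  0.67  1.56  0.    0.92  2.62] | 25: 0.09 [-0.3   0.67  1.67 -0.62  0.77 -2.99]
[0.55, -0.25, 0.065] -160 -65: 0.66 [-0.75  1.18  0.88  0.5   2.11  2.06] | 0: 0.80 [-0.53  0.67  1.56 -0.    0.92  2.27] | 25: 0.07 [-0.34  0.63  1.78 -0.68  0.55  3.01]
[0.55, -0.25, 0.065] -140 -65: 0.48 [-0.64  1.24  0.7   0.29  2.31  1.87] | 0: 0.80 [-0.53  0.67  1.56  0.    0.92  1.92] | 25: 0.21 [-0.42  0.6   1.87 -0.61  0.33  2.58]
[0.55, -0.25, 0.065] -120 -65: 0.39 [-0.52  1.27  0.61 -0.    2.4   1.57] | 0: 0.80 [-0.53  0.67  1.56  0.    0.92  1.57] | 25: 0.06 [-0.53  0.6   1.93  0.01  0.18  1.56]
[0.55, -0.25, 0.065] -100 -65: 0.41 [-0.41  1.25  0.63 -0.3   2.36  1.25] | 0: 0.80 [-0.53  0.67  1.56  0.    0.92  1.22] | 25: 0.15 [-0.63  0.61  1.94  0.76  0.27  0.42]
[0.55, -0.25, 0.065] -80 -65: 0.53 [-0.3   1.21  0.75 -0.53  2.2   1.03] | 0: 0.80 [-0.53  0.67  1.56  0.    0.92  0.87] | 25: 0.36 [-0.7   0.62  1.88  0.79  0.48  0.01]
[0.55, -0.25, 0.065] -60 -65: 0.52 [-0.19  1.14  0.95 -0.7   1.97  0.9 ] | 
[... 4109 characters left out ...]
 1.13 -0.12  1.67 -1.84]
[0.55, -0.25, 0.15] 100 -65: 0.50 [-0.98  0.77  2.17  1.89  1.06  1.79] | 0: 0.81 [-0.53  0.55  1.49 -0.    1.1  -2.27] | 25: 0.96 [-0.4   0.74  1.18 -0.23  1.6  -2.11]
[0.55, -0.25, 0.15] 120 -65: 0.75 [-1.05  0.78  1.92  1.37  1.18  2.06] | 0: 0.46 [-0.53  0.55  1.49 -0.    1.1  -2.62] | 25: 0.72 [-0.35  0.7   1.26 -0.33  1.48 -2.36]
[0.55, -0.25, 0.15] 140 -65: 0.87 [-1.02  0.83  1.64  1.06  1.42  2.21] | 0: 0.11 [-0.53  0.55  1.49 -0.    1.1  -2.97] | 25: 0.47 [-0.31  0.65  1.37 -0.42  1.32 -2.61]
[0.55, -0.25, 0.15] 160 -65: 0.83 [-0.95  0.91  1.37  0.85  1.69  2.25] | 0: 0.11 [-0.53  0.55  1.49  0.    1.1   2.97] | 25: 0.22 [-0.29  0.6   1.49 -0.48  1.13 -2.86]
```

```bash
python3 - <<'E'
from scan import *
near=np.array([-.5,1,1,0,1.5,1.4])
for psi in(-110,-125):
 for x in(.48,.52,.56):
  for z,t in((.064,-65),(.2,-65),(.2,0),(.064,20),(.2,20),(.075,-70),(.15,-70)):
    b=best([x,-.25,z],psi,t,near); print(psi,x,z,t,"none" if b is None else ("%.2f"%b[0],b[1].round(2)))
from h import *
plan(np.array([.54,-.25,.2])+[0,0,-.019],tool(66,0))
E
```

```text
-110 0.48 0.064 -65 ('0.57', array([-0.5 ,  1.17,  0.87, -0.18,  2.22,  1.4 ]))
-110 0.48 0.2 -65 ('0.41', array([-0.5 ,  1.01,  0.86, -0.21,  2.38,  1.35]))
-110 0.48 0.2 0 ('1.02', array([-0.59,  0.41,  1.59,  0.  ,  1.14,  1.33]))
-110 0.48 0.064 20 ('0.13', array([-0.65,  0.56,  2.02,  0.43,  0.25,  0.87]))
-110 0.48 0.2 20 ('0.52', array([-0.65,  0.3 ,  1.87,  0.17,  0.64,  1.14]))
-110 0.48 0.075 -70 ('0.48', array([-0.5 ,  1.21,  0.83, -0.2 ,  2.31,  1.38]))
-110 0.48 0.15 -70 ('0.39', array([-0.5 ,  1.11,  0.84, -0.21,  2.4 ,  1.36]))
-110 0.52 0.064 -65 ('0.48', array([-0.48,  1.22,  0.73, -0.16,  2.31,  1.4 ]))
-110 0.52 0.2 -65 ('0.32', array([-0.48,  1.07,  0.72, -0.2 ,  2.47,  1.36]))
-110 0.52 0.2 0 ('1.06', array([-0.55,  0.46,  1.5 ,  0.  ,  1.18,  1.37]))
-110 0.52 0.064 20 ('0.18', array([-0.6 ,  0.58,  1.93,  0.29,  0.3 ,  1.06]))
-110 0.52 0.2 20 ('0.55', array([-0.6 ,  0.34,  1.8 ,  0.14,  0.67,  1.22]))
-110 0.52 0.075 -70 ('0.38', array([-0.48,  1.26,  0.68, -0.19,  2.41,  1.38]))
-110 0.52 0.15 -70 ('0.30', array([-0.48,  1.17,  0.69, -0.21,  2.49,  1.36]))
-1
[... 1647 characters left out ...]
25 0.56 0.064 -65 ('0.36', array([-0.55,  1.28,  0.58,  0.09,  2.41,  1.66]))
-125 0.56 0.2 -65 ('0.22', array([-0.55,  1.14,  0.57,  0.11,  2.57,  1.69]))
-125 0.56 0.2 0 ('1.10', array([-0.52,  0.51,  1.41,  0.  ,  1.22,  1.66]))
-125 0.56 0.064 20 ('0.25', array([-0.5 ,  0.6 ,  1.83, -0.11,  0.37,  1.78]))
-125 0.56 0.2 20 ('0.59', array([-0.5 ,  0.39,  1.7 , -0.06,  0.71,  1.73]))
-125 0.56 0.075 -70 ('0.27', array([-0.55,  1.32,  0.52,  0.1 ,  2.52,  1.67]))
-125 0.56 0.15 -70 ('0.20', array([-0.55,  1.23,  0.53,  0.11,  2.59,  1.69]))
t=10.93 pos [ 0.5503 -0.2491  0.1874] F [ 1.5  2.6 -2.1] w 0.0584 q [-0.6   0.33  1.97  0.46  0.29 -2.17]
row [0.025 0.595 0.014] [11.1 -4.9  0.1] n>=4.8
```

```bash
python3 -m crank '[[0,0.12,0,0,-1,-4,0.3],[0,0.24,0,0,-2,-8,0.3],[0,0.36,0,0,-3,-12,0.3],[0.02,0.48,0,-5,-4,-16,0.3],[0.025,0.595,0.014,-10,-5,-20,0.3],[0.025,0.595,0.014,-10,-5,-20,0.3],[0.025,0.595,0.014,-10,-5,-20,0.3]]' 20;  python3 - <<'E'
from h import *
plan(np.array([.52,-.25,.22-.019]),tool(-10,0))
E
```

```text
time_s: 11.52
position: [0.5468, -0.2536, 0.2084]
ee_rot: [0.208, 0.978, 0.0, -0.002]
contact_force: [-0.7, 0.8, -1.3]
gripper_width: 0.0581
t=11.52 pos [ 0.5468 -0.2536  0.2084] F [-0.7  0.8 -1.3] w 0.0581 q [-0.53  0.47  1.41 -0.    1.27 -1.68]
row [-0.003 -0.003  1.326] [26.  -7.6  7.5] n>=10.6
```

```bash
python3 -m crank '[[0,0,0.12,3,-1,0,0.3],[0,0,0.24,6,-2,0,0.3],[0,0,0.36,9,-3,0,0.3],[0,0,0.48,12,-4,0,0.3],[0,0,0.6,15,-5,0,0.3],[0,0,0.72,18,-6,0,0.3],[0,0,0.84,21,-7,0,0.3],[0,0,0.96,26,-7.6,0,0.3],[0,0,1.08,26,-7.6,0,0.3],[0,0,1.2,26,-7.6,0,0.3]]' 20; python3 -m crank '[[0,0,0.12,0,0,0,0.3],[0,0,0.24,0,0,0,0.3],[0,0,0.36,0,0,0,0.3],[0,0,0.48,0,0,0,0.3],[0,0,0.6,0,0,0,0.3],[0,0,0.72,0,0,0,0.3],[0,0,0.84,0,0,0,0.3],[0,0,0.96,0,0,0,0.3],[0,0,1.08,0,0,0,0.3],[0,0,1.2,0,0,0,0.3]]' 20; python3 - <<'E'
from h import *
plan(np.array([.52,-.25,.22-.019]),tool(-115,0))
for t in(-25,-65):
  r=tool(-115,t); plan(np.array([.52,-.25,.18])+r.apply([0,0,.019]),r)
E
```

```text
time_s: 12.35
position: [0.5187, -0.2492, 0.207]
ee_rot: [0.726, 0.688, -0.001, -0.002]
contact_force: [0.6, -0.1, -1.3]
gripper_width: 0.0586
time_s: 13.18
position: [0.5175, -0.2485, 0.2055]
ee_rot: [0.988, 0.155, -0.002, -0.002]
contact_force: [0.1, -0.3, -1.4]
gripper_width: 0.0582
t=13.18 pos [ 0.5175 -0.2485  0.2055] F [ 0.1 -0.3 -1.4] w 0.0582 q [-0.55  0.43  1.48  0.    1.23  0.71]
row [-0.003  0.005  0.748] [1.9 2.2 4.5] n>=6.0
t=13.18 pos [ 0.5175 -0.2485  0.2055] F [ 0.1 -0.3 -1.4] w 0.0582 q [-0.55  0.43  1.48  0.    1.23  0.71]
row [ 0.161 -0.411  0.736] [-3.8 -3.1 42.8] n>=6.9
t=13.18 pos [ 0.5175 -0.2485  0.2055] F [ 0.1 -0.3 -1.4] w 0.0582 q [-0.55  0.43  1.48  0.    1.23  0.71]
row [ 0.421 -1.074  0.666] [-10.6  -9.4  33.6] n>=10.7
```

```bash
python3 -m crank '[[0.038,-0.098,0.06,-1,-1,3,0.3],[0.077,-0.195,0.121,-2,-2,6,0.3],[0.115,-0.293,0.182,-3,-3,9,0.3],[0.153,-0.39,0.242,-4,-3,12,0.3],[0.191,-0.488,0.303,-5,-4,15,0.3],[0.23,-0.586,0.363,-6,-5,18,0.3],[0.268,-0.683,0.424,-7,-6,21,0.3],[0.306,-0.781,0.484,-8,-7,24,0.3],[0.345,-0.879,0.545,-9,-8,27,0.3],[0.383,-0.976,0.605,-10,-9,30,0.3]]' 20; python3 - <<'E'
from h import *
r=tool(-115,-65)
for z in (.18,.075,.066): plan(np.array([.52,-.25,z])+r.apply([0,0,.019]),r)
save("scene","s4.png",(120,60,360,260),3.2)
E
```

```text
time_s: 14.02
position: [0.5047, -0.2424, 0.1739]
ee_rot: [0.854, -0.153, -0.485, -0.108]
contact_force: [-0.3, 0.9, -1.7]
gripper_width: 0.0583
t=14.02 pos [ 0.5047 -0.2424  0.1739] F [-0.3  0.9 -1.7] w 0.0583 q [-0.5   1.04  0.76 -0.13  2.37  1.39]
row [ 0.037 -0.094  0.06 ] [1.6 0.5 1.1] n>=0.9
t=14.02 pos [ 0.5047 -0.2424  0.1739] F [-0.3  0.9 -1.7] w 0.0583 q [-0.5   1.04  0.76 -0.13  2.37  1.39]
row [ 0.037 -0.094  0.06 ] [92.1  4.2 54.2] n>=2.6
t=14.02 pos [ 0.5047 -0.2424  0.1739] F [-0.3  0.9 -1.7] w 0.0583 q [-0.5   1.04  0.76 -0.13  2.37  1.39]
row [ 0.037 -0.094  0.06 ] [99.8  4.6 58.8] n>=2.8
```

View pics/s4.png

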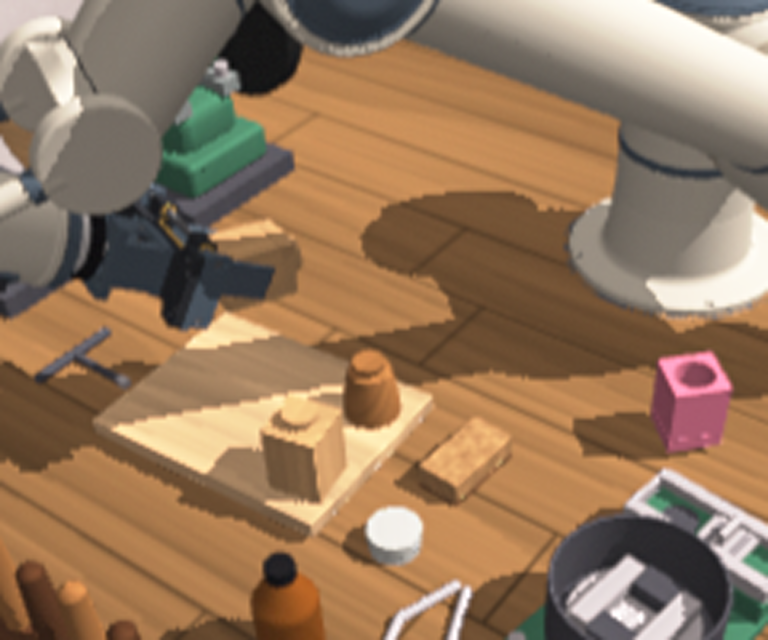

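```bash
python3 -m crank '[[0.02,-0.05,0.03,10,1,6,0.3],[0.037,-0.094,0.06,30,2,18,0.3],[0.037,-0.094,0.06,50,3,30,0.3],[0.037,-0.094,0.06,70,3.5,42,0.3],[0.037,-0.094,0.06,85,4,50,0.3],[0.037,-0.094,0.06,92,4,54,0.3],[0.037,-0.094,0.06,92,4,54,0.3]]' 20; python3 - <<'E'
from h import *
r=tool(-115,-65)
for z in (.069,.063): plan(np.array([.52,-.25,z])+r.apply([0,0,.019]),r)
E
```

```text
time_s: 14.65
position: [0.5005, -0.2418, 0.0617]
ee_rot: [0.818, -0.184, -0.531, -0.119]
contact_force: [-0.6, -1.0, -0.7]
gripper_width: 0.0581
t=14.65 pos [ 0.5005 -0.2418  0.0617] F [-0.6 -1.  -0.7] w 0.0581 q [-0.51  1.23  0.72 -0.09  2.34  1.48]
row [-0.004  0.017 -0.004] [ 2.2 -0.8 -3.3] n>=0.1
t=14.65 pos [ 0.5005 -0.2418  0.0617] F [-0.6 -1.  -0.7] w 0.0581 q [-0.51  1.23  0.72 -0.09  2.34  1.48]
row [-0.004  0.017 -0.004] [ 7.7 -0.8 -0.9] n>=0.2
```

```bash
python3 -m crank '[[0,0,0,1,0,0.4,0.3],[0,0,0,2,0,0.9,0.3],[0,0,0,2,0,0.9,0.3]]' 20; python3 -m crank '[[0,0,0,1,0,0.4,0.3],[0,0,0,2,0,0.9,0.3],[0,0,0,2,0,0.9,0.3]]' 20;  python3 -m crank '[[0,0,0,1,0,0.4,0.3],[0,0,0,2,0,0.9,0.3],[0,0,0,2,0,0.9,0.3]]' 20
```

```text
time_s: 14.9
position: [0.5008, -0.2419, 0.0603]
ee_rot: [0.819, -0.184, -0.531, -0.118]
contact_force: [0.1, -0.1, -1.1]
gripper_width: 0.0583
time_s: 15.15
position: [0.501, -0.242, 0.0583]
ee_rot: [0.819, -0.184, -0.53, -0.118]
contact_force: [1.0, -0.3, -1.9]
gripper_width: 0.0581
time_s: 15.4
position: [0.5009, -0.242, 0.0559]
ee_rot: [0.819, -0.184, -0.53, -0.118]
contact_force: [0.1, -0.1, -2.5]
gripper_width: 0.0583
```

Grasp height is now about 0.064 with no contact yet, so I'll go on in small steps.

```bash
python3 -m crank '[[0,0,0,1,0,0.4,0.3],[0,0,0,2,0,0.9,0.3],[0,0,0,2,0,0.9,0.3]]' 20; python3 -m crank '[[0,0,0,1,0,0.4,0.3],[0,0,0,2,0,0.9,0.3],[0,0,0,2,0,0.9,0.3]]' 20; python3 - <<'E'
from h import *
save("scene","s5.png",(150,110,280,220),5)
E
```

```text
time_s: 15.65
position: [0.5009, -0.2418, 0.0545]
ee_rot: [0.819, -0.184, -0.531, -0.119]
contact_force: [-0.1, 2.3, 8.0]
gripper_width: 0.0581
time_s: 15.9
position: [0.5007, -0.2417, 0.0539]
ee_rot: [0.818, -0.184, -0.531, -0.119]
contact_force: [-2.2, -0.1, 14.4]
gripper_width: 0.0582
```

View pics/s5.png

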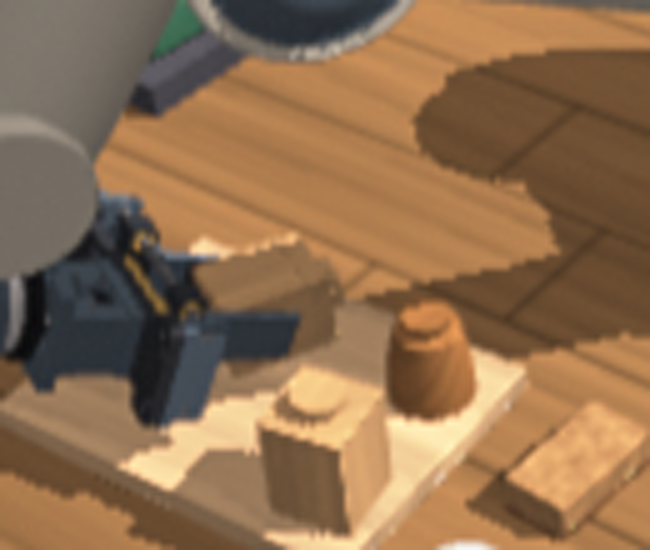

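Contact shows 14 N and the cup rests on the board. Opening, then backing off along the tool.

```bash
python3 -m crank '[[0,0,0,-0.8,0,-0.4,0.7],[0,0,0,-0.8,0,-0.4,0.8],[0,0,0,-0.8,0,-0.4,1],[0,0,0,-0.8,0,-0.4,1],[0,0,0,-0.8,0,-0.4,1],[0,0,0,-0.8,0,-0.4,1],[0,0,0,0,0,-30,1],[0,0,0,0,0,-65,1],[0,0,0,-20,0,-95,1],[0,0,0,-40,0,-110,1]]' 20; python3 - <<'E'
from h import *
save("top","t3.png",(260,140,400,260),5)
r=tool(-115,20); plan(np.array([.52,-.25,.2])+r.apply([0,0,.019]),r)
E
```

```text
time_s: 16.78
position: [0.5782, -0.278, 0.136]
ee_rot: [0.818, -0.184, -0.531, -0.119]
contact_force: [0.5, -0.7, 0.9]
gripper_width: 0.0914
t=16.83 pos [ 0.5791 -0.2786  0.1405] F [-0.3 -0.3  4.4] w 0.0913 q [-0.51  1.32  0.26 -0.14  2.71  1.41]
row [-0.     1.494 -0.007] [-62.3  -0.5  36.7] n>=12.0
```

View pics/t3.png

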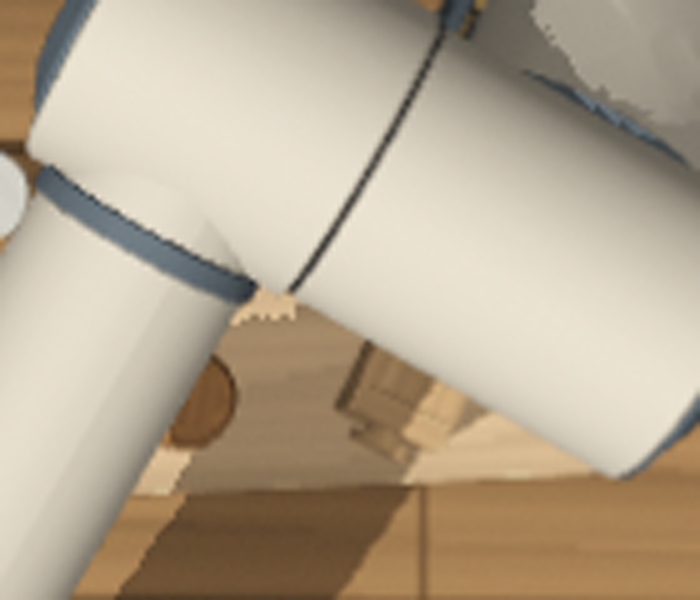

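```bash
python3 -m crank '[[0,0.12,0,-8,0,0,1],[0,0.24,0,-18,0,0,1],[0,0.36,0,-30,0,0,1],[0,0.48,0,-45,0,0,1],[0,0.6,0,-60,0,0,1],[0,0.72,0,-75,0,5,1],[0,0.84,0,-85,0,10,1],[0,0.96,0,-95,0,15,1],[0,1.08,0,-100,0,20,1],[0,1.2,0,-105,0,20,1]]'; python3 - <<'E'
from h import *
o=bot.get_obs(); print(o["position"])
save("top","t4.png",(290,160,390,260),6)
r=tool(-115,20); plan(np.array([.52,-.25,.2])+r.apply([0,0,.019]),r)
E
```

```text
time_s: 17.67
position: [0.5227, -0.2515, 0.2291]
ee_rot: [0.975, -0.219, 0.03, 0.008]
contact_force: [1.3, -0.3, -0.8]
gripper_width: 0.0912
[ 0.52265096 -0.2515471   0.22914456]
t=17.72 pos [ 0.5199 -0.2497  0.2287] F [-0.9  1.8  3. ] w 0.091 q [-0.55  0.38  1.51  0.01  1.19  1.46]
row [ 0.003  0.28  -0.005] [ 3.5  0.1 46.9] n>=2.2
```

View pics/t4.png

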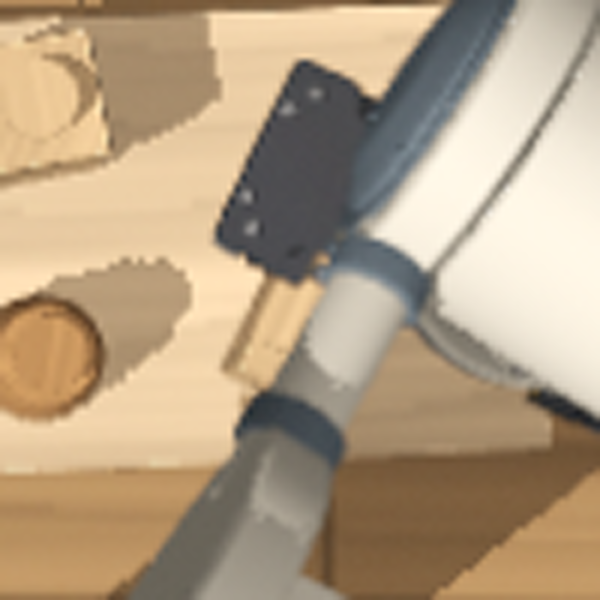

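```bash
python3 - <<'E'
from h import *
c1=at("top",327.5-.4,221.4-.4,.088)
a=np.radians(-25); m=np.array([np.cos(a),np.sin(a),0]); rt=np.array([np.sin(a),-np.cos(a),0])
print("corner",c1,"centre",c1+.039*m+.029*rt)
g=R.from_quat([.064,.974,.014,-.217]); v=g.inv().apply(np.array([.5795,.2475,.094])-[.577,.2485,.0889])
r=R.from_quat([.818,-.184,-.531,-.119]); print("from release",np.array([.5007,-.2417,.0539])+r.apply(v),"cup z:",r.apply(g.inv().apply([0,0,1])))
E
```

```text
corner [ 0.48135154 -0.19658364  0.088     ] centre [ 0.50444161 -0.23934868  0.088     ]
from release [ 0.50563958 -0.2432977   0.05641155] cup z: [ 0.90392672 -0.42726607 -0.01897864]
```

```bash
python3 - <<'E'
from scan import *
from h import *
r=tool(-115,16)
for z in(.15,.064): plan(np.array([.496,-.2375,z])+r.apply([0,0,.019]),r)
near=np.array([-.5,1,1,0,1.5,1.4])
for z,t in((.15,16),(.064,16),(.15,-74),(.08,-74)):
  b=best([.496,-.2375,z],-115,t,near); print(z,t,b)
E
```

```text
t=17.72 pos [ 0.5199 -0.2497  0.2287] F [-0.9  1.8  3. ] w 0.091 q [-0.55  0.38  1.51  0.01  1.19  1.46]
row [ 0.003  0.21  -0.005] [-28.2  -1.1  95.2] n>=2.4
t=17.72 pos [ 0.5199 -0.2497  0.2287] F [-0.9  1.8  3. ] w 0.091 q [-0.55  0.38  1.51  0.01  1.19  1.46]
row [ 0.003  0.21  -0.005] [-34.2  -1.2 181. ] n>=4.4
0.15 16 (np.float64(0.4890297425127046), array([-0.57948394,  0.40079785,  1.85633537,  0.06879265,  0.60902974,
        1.37666586]))
0.064 16 (np.float64(0.2528067604780285), array([-0.57969467,  0.55927929,  1.93496427,  0.10833222,  0.37280676,
        1.33197305]))
0.15 -74 (np.float64(0.29800296662043957), array([-0.51186708,  1.16564713,  0.77124908, -0.12021648,  2.49199703,
        1.45403888]))
0.08 -74 (np.float64(0.36836438114098424), array([-0.51183725,  1.2523927 ,  0.75533635, -0.11019605,  2.42163562,
        1.46695269]))
```

```bash
python3 -m crank '[[0,0.1,0,-14,-1,30,1],[0,0.21,-0.005,-28,-1,60,1],[0,0.21,-0.005,-28,-1,95,1],[0,0.21,-0.005,-30,-1,120,1],[0,0.21,-0.005,-32,-1,145,1],[0,0.21,-0.005,-33,-1,165,1],[0,0.21,-0.005,-34,-1,181,1],[0,0.21,-0.005,-34,-1,181,1]]' 12; python3 - <<'E'
from h import *
r=tool(-115,16)
plan(np.array([.496,-.2375,.064])+r.apply([0,0,.019]),r)
E
```

```text
time_s: 18.38
position: [0.4993, -0.2391, 0.0428]
ee_rot: [0.967, -0.215, 0.133, 0.031]
contact_force: [-0.9, 0.6, -0.8]
gripper_width: 0.0909
t=18.38 pos [ 0.4993 -0.2391  0.0428] F [-0.9  0.6 -0.8] w 0.0909 q [-0.58  0.56  1.94  0.1   0.37  1.34]
row [ 0.002  0.005 -0.   ] [ 2.3 -0.  -2.4] n>=0.1
```

```bash
python3 -m crank '[[0,0,0,0,0,-2,0.5],[0,0,0,0,0,-2,0.5],[0,0,0,0,0,-2,0.5],[0,0,0,0,0,-2,0.5],[0,0,0,0,0,-2,0.5],[0,0,0,0,0,-2,0.5],[0,0,0,0,0,-2,0.3]]' 12;python3 -m crank '[[0,0,0,0,0,0,0.3],[0,0,0,0,0,0,0.3],[0,0,0,0,0,-10,0.3],[0,0,0,0,0,-30,0.3],[0,0,0,0,0,-60,0.3],[0,0,0,0,0,-90,0.3],[0,0,0,0,0,-90,0.3]]' 22; python3 - <<'E'
from h import *
r=tool(-115,-74)
plan(np.array([.52,-.25,.15])+r.apply([0,0,.019]),r)
E
```

```text
time_s: 18.97
position: [0.4992, -0.2391, 0.0456]
ee_rot: [0.967, -0.215, 0.134, 0.031]
contact_force: [-3.2, 1.5, 10.0]
gripper_width: 0.0582
time_s: 19.55
position: [0.4774, -0.2288, 0.1369]
ee_rot: [0.967, -0.215, 0.136, 0.032]
contact_force: [1.9, -1.2, -0.4]
gripper_width: 0.0581
t=19.55 pos [ 0.4774 -0.2288  0.1369] F [ 1.9 -1.2 -0.4] w 0.0581 q [-0.59  0.36  1.91  0.07  0.59  1.37]
row [ 0.003 -1.572 -0.003] [30.4  1.2  0.6] n>=12.6
```

```bash
python3 -m crank '[[0,-0.12,0,0,0,-3,0.3],[0,-0.24,0,0,0,-6,0.3],[0,-0.36,0,2,0,-8,0.3],[0,-0.48,0,4,0,-10,0.3],[0,-0.6,0,7,0,-10,0.3],[0,-0.72,0,10,0,-10,0.3],[0,-0.84,0,13,0,-9,0.3],[0,-0.96,0,16,0,-7,0.3],[0,-1.08,0,20,0,-5,0.3],[0,-1.2,0,24,1,-3,0.3]]' 22; python3 - <<'E'
from h import *
r=R.from_quat([.967,-.215,.134,.031])*R.from_euler("y",-90,degrees=True)
for z in(.15,.09): plan(np.array([.515,-.2475,z])+r.apply([0,0,.019]),r)
E
```

```text
time_s: 20.38
position: [0.4978, -0.2392, 0.1469]
ee_rot: [0.874, -0.195, -0.435, -0.095]
contact_force: [-0.1, -1.3, -1.1]
gripper_width: 0.058
t=20.38 pos [ 0.4978 -0.2392  0.1469] F [-0.1 -1.3 -1.1] w 0.058 q [-0.52  0.99  0.88 -0.08  2.19  1.48]
row [ 0.001 -0.371 -0.001] [2.1 0.2 0.6] n>=3.0
t=20.38 pos [ 0.4978 -0.2392  0.1469] F [-0.1 -1.3 -1.1] w 0.058 q [-0.52  0.99  0.88 -0.08  2.19  1.48]
row [ 0.001 -0.371 -0.001] [50.  -0.  36.8] n>=3.0
```

```bash
python3 -m crank '[[0,-0.12,0,0,0,0,0.3],[0,-0.24,0,1,0,0,0.3],[0,-0.371,0,2,0,0,0.3],[0,-0.371,0,18,0,12,0.3],[0,-0.371,0,34,0,24,0.3],[0,-0.371,0,50,0,37,0.3],[0,-0.371,0,50,0,37,0.3],[0,-0.371,0,50,0,37,0.3]]' 22; python3 - <<'E'
from h import *
r=R.from_quat([.967,-.215,.134,.031])*R.from_euler("y",-90,degrees=True)
for z in(.09,.08): plan(np.array([.515,-.2475,z])+r.apply([0,0,.019]),r)
save("scene","s6.png",(150,100,290,220),5)
E
```

```text
time_s: 21.05
position: [0.4981, -0.2396, 0.0846]
ee_rot: [0.778, -0.174, -0.589, -0.129]
contact_force: [0.4, -0.3, -0.5]
gripper_width: 0.058
t=21.05 pos [ 0.4981 -0.2396  0.0846] F [ 0.4 -0.3 -0.5] w 0.058 q [-0.51  1.28  0.65 -0.12  2.5   1.46]
row [ 0.001  0.    -0.001] [-0.1 -0.  -0.5] n>=0.0
t=21.05 pos [ 0.4981 -0.2396  0.0846] F [ 0.4 -0.3 -0.5] w 0.058 q [-0.51  1.28  0.65 -0.12  2.5   1.46]
row [ 0.001  0.    -0.001] [ 9.5 -0.1  2.3] n>=0.2
```

```bash
python3 -m crank '[[0,0,0,2,0,0.5,0.3],[0,0,0,4,0,1.1,0.3],[0,0,0,6,0,1.7,0.3],[0,0,0,6,0,1.7,0.3]]' 22; python3 -m crank '[[0,0,0,1,0,0.3,0.3],[0,0,0,2,0,0.6,0.3],[0,0,0,2,0,0.6,0.3]]' 22; python3 -m crank '[[0,0,0,1,0,0.3,0.3],[0,0,0,2,0,0.6,0.3],[0,0,0,2,0,0.6,0.3]]' 22
```

```text
time_s: 21.43
position: [0.4985, -0.2399, 0.0797]
ee_rot: [0.779, -0.174, -0.588, -0.129]
contact_force: [0.9, -0.3, -1.4]
gripper_width: 0.0581
time_s: 21.68
position: [0.4985, -0.2399, 0.0775]
ee_rot: [0.779, -0.174, -0.588, -0.129]
contact_force: [-0.1, -0.1, -0.7]
gripper_width: 0.0578
time_s: 21.93
position: [0.4985, -0.24, 0.0766]
ee_rot: [0.779, -0.174, -0.589, -0.129]
contact_force: [1.3, -2.3, 9.7]
gripper_width: 0.0577
```

Touch-down at 10 N. Releasing and backing off.

```bash
python3 -m crank '[[0,0,0,0,0,0,0.67],[0,0,0,0,0,0,0.72],[0,0,0,0,0,0,0.85],[0,0,0,0,0,0,1],[0,0,0,0,0,0,1],[0,0,0,0,0,0,1],[0,0,0,0,0,-15,1],[0,0,0,0,0,-40,1],[0,0.1,0,-5,0,-70,1],[0,0.2,0,-20,0,-95,1]]' 22; python3 - <<'E'
from h import *
r=tool(-115,0)
plan([.60,-.28,.25],r)
E
```

```text
time_s: 22.77
position: [0.5767, -0.2763, 0.1183]
ee_rot: [0.833, -0.186, -0.509, -0.112]
contact_force: [0.6, -0.9, -0.3]
gripper_width: 0.0915
t=22.77 pos [ 0.5767 -0.2763  0.1183] F [ 0.6 -0.9 -0.3] w 0.0915 q [-0.51  1.29  0.33 -0.12  2.61  1.44]
row [ 0.002  1.096 -0.003] [-106.7   -6.1  -80.4] n>=8.8
```

```bash
python3 -m crank '[[0,0.1,0,-20,0,-15,1],[0,0.2,0,-45,0,-35,1],[0,0.3,0,-70,0,-55,1],[0,0.4,0,-90,0,-70,1],[0,0.5,0,-106,0,-80,1],[0,0.62,0,-106,0,-80,1],[0,0.74,0,-106,0,-80,1],[0,0.86,0,-106,0,-80,1],[0,0.98,0,-106,0,-80,1],[0,1.096,0,-106,0,-80,1]]'; python3 -m crank '[[0,0,0,20,0,-30,1],[0,0,0,40,0,-60,1],[0,0,0,60,0,-90,1],[0,0,0,60,0,-90,1]]'; python3 - <<'E'
from h import *
plan([.6,-.28,.25],tool(-115,0))
a=cv2.resize(eyes.get_image("scene")[120:220,140:270],None,fx=3,fy=3,interpolation=cv2.INTER_CUBIC)
s=cv2.resize(eyes.get_image("scene")[190:300,270:400],None,fx=3,fy=3,interpolation=cv2.INTER_CUBIC)
t=cv2.resize(eyes.get_image("top")[130:270,130:400],None,fx=1.9,fy=1.9,interpolation=cv2.INTER_CUBIC)
c=np.zeros((600,800,3),np.uint8); c[:300,:390]=a; c[:330,400:790]=s; c[332:332+266,:513]=t
cv2.imwrite("pics/f.png",c[:,:,::-1])
E
```

```text
time_s: 23.6
position: [0.5975, -0.2855, 0.2506]
ee_rot: [0.976, -0.217, 0.003, 0.003]
contact_force: [1.0, 0.1, 0.1]
gripper_width: 0.0909
time_s: 23.93
position: [0.6547, -0.3121, 0.3477]
ee_rot: [0.976, -0.217, 0.008, 0.004]
contact_force: [1.4, -1.1, 2.2]
gripper_width: 0.0912
t=23.93 pos [ 0.6547 -0.3121  0.3477] F [ 1.4 -1.1  2.2] w 0.0912 q [-0.53  0.56  0.86 -0.    1.7   1.48]
row [ 0.005 -0.018 -0.001] [-64.9  -6.3  96.6] n>=2.8
```

View pics/f.png

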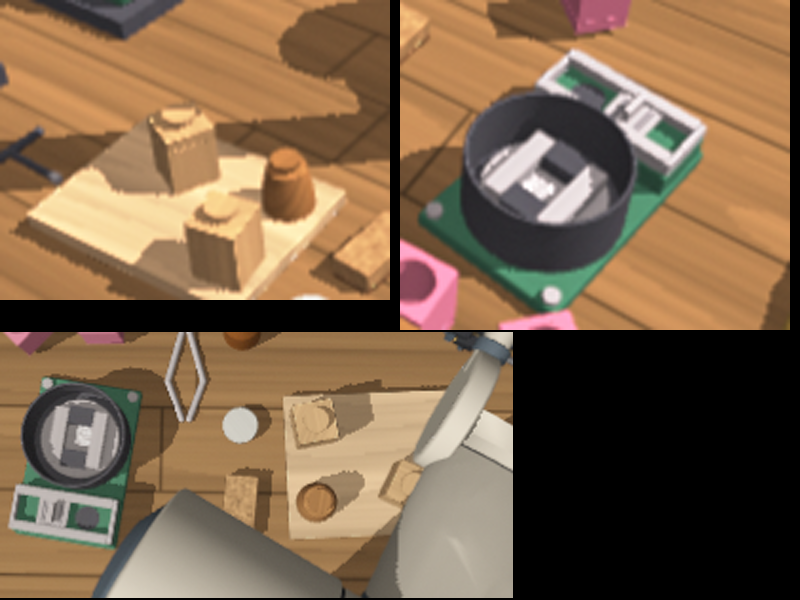

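The final picture shows the cup standing mouth-down on the board at (183,150), foot up and clear of the two dry cups. The catch is aside at (630,115), the button is down, and nothing else has moved. I'm letting the arm settle, then handing in.

```bash
python3 -m crank '[[0,0,0,0,0,0,1],[0,0,0,0,0,0,1],[0,0,0,0,0,0,1],[0,0,0,0,0,0,1]]'; python3 -c "
from cell import workorder
print(workorder.sign_off())"
```

```text
time_s: 24.42
position: [0.6509, -0.3101, 0.3402]
ee_rot: [0.976, -0.217, 0.003, 0.002]
contact_force: [-0.5, -0.0, -0.2]
gripper_width: 0.091
the job is handed in; nothing more can be done
None
```

The job is done and was handed in at about 24 s of the 72 s allowed; the sign-off gave no verdict. I slid the catch about 52 mm aside, pushed the button home, and lifted the cup out at 20 N grip. I laid the cup on its side on the board, let go, took a fresh hold, and stood it mouth-down at roughly (0.51, -0.25) m in world coordinates.

- **Final checks:** The last picture shows the cup upright on its mouth, foot up, clear of the two dry cups. The catch is aside, the button is down, and nothing else looks moved. The gripper is well clear, with wrist force about 0 N. The cup touched down at about 10 N.
- **What disagreed:**
  - The first try at tilting the cup ran close to a wrist joint limit, so I turned the tool half round and laid it the other way.
  - The final touch-down came about 2 mm higher than I calculated.
- **Not measured:** I judged the cup's exact tilt, the catch and the button positions only from pictures and tool poses.

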